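Gather the wooden plugs in the tote's red corner over the door panel

TASK

Lift the wooden tote by its handle bar, clear of the bench, carry it across until its red-painted corner is over the carved door panel, and tilt it so that all four dark wooden plugs slide together into that red corner. Finish while still holding it there in the air, tilted and still, with the plugs gathered in the corner, the tote touching neither bench nor panel. Do not spill any plug or push the screwdriver or the white scroll out of place.

Things in the scene. Friction and masses are not known exactly. Their poses are not given: they have to be found in the camera images.
- tote: Loose open wooden tray, 210 mm long (its x) by 150 mm wide (y), walls 50 mm high and 6 mm thick, 0.25 to 0.5 kg. Origin: centre of its underside, z up. A handle bar runs along x over its middle between end posts 107 mm high, 36 mm wide, 8 mm outside the end walls. The corner at -x, -y is painted red on rim, outside and floor
- tote_grip (a point): Centre of the tote's handle bar, 100 mm above the tote's underside; the bar is wood, 14 mm square in section, 210 mm long along the tote's x; axes as the tote's. Not slick. There is free space beneath it: its underside is 43 mm above the wall tops
- tote_floor (a point): Centre of the tote's inner floor, 6 mm above its underside; axes as the tote's
- tote_corner (a point): Red corner: the point on the inner floor where the two red walls meet, 99 mm towards -x and 69 mm towards -y of the tote's centre, 6 mm above its underside; axes as the tote's. Floor and walls are slick: a plug starts to slide at about 10 degrees of slope, and a tilt of about 30 degrees straight towards this corner (equally down along -x and -y) brings all plugs into it
- panel: Square carved door panel of dark wood, fixed flat to the bench, 220 x 220 mm (along its x and y), its frame 30 mm high, a stepped pyramid boss in its middle 42 mm high. Origin at the centre of its underside
- plug1_mid (a point): Centre of a loose dark wooden plug, a waxed disc 24 mm across and 13 mm thick, bevelled on top, 12 g, in the tote
- plug2_mid (a point): Centre of a loose dark wooden plug, a waxed disc 24 mm across and 13 mm thick, bevelled on top, 12 g, in the tote
- plug3_mid (a point): Centre of a loose dark wooden plug, a waxed disc 24 mm across and 13 mm thick, bevelled on top, 12 g, in the tote
- plug4_mid (a point): Centre of a loose dark wooden plug, a waxed disc 24 mm across and 13 mm thick, bevelled on top, 12 g, in the tote
- scroll: Loose white-painted carved spiral scroll, about 110 mm across, 16 mm thick, lying flat; origin near the spiral's centre, on its underside
- screwdriver: Loose screwdriver 160 mm long, lying on the bench between tote and panel, pointing away from the robot; to be left alone

How it is judged:
On the way:
1. the tote is held by the fingers clear of the bench with all plugs in it (contact force between the fingers and tote above 2 N and height (world z) of tote_corner above 0.025 m and height (world z) of tote_grip above 0.12 m and distance between each of plug1_mid, plug2_mid, plug3_mid, plug4_mid and tote_floor below 0.15 m), for 0.2 s.
At the end, for the whole second after the job is handed in: The fingers hold the tote in the air, tilted by more than 11 degrees and still (under 30 mm/s), its red corner over the 220 mm panel, at least 35 mm above the bench and not touching the panel; every plug lies within 100 mm of the red corner (contact force between the fingers and tote above 2 N and height (world z) of tote_corner above 0.035 m and height (world z) of tote above 0.05 m and contact force between tote and panel below 0.3 N and angle between tote's own z axis and vertical above 0.2 rad and linear speed of tote below 0.03 m/s and x of tote_corner in the frame of panel between -0.11 and 0.11 m and y of tote_corner in the frame of panel between -0.11 and 0.11 m and distance between each of plug1_mid, plug2_mid, plug3_mid, plug4_mid and tote_corner below 0.1 m); the arm keeps its last pose, push and grip.
It fails at once if a plug has left the tote (distance between any of plug1_mid, plug2_mid, plug3_mid, plug4_mid and tote_floor above 0.15 m).
It fails at once if the screwdriver or the scroll was moved by more than 40 mm (distance of any of scroll, screwdriver from where it was at the start of the episode above 0.04 m).
It also fails if it takes over 48 s, if anything falls off the work surface, if the arm or the gripper's body presses on something with over 40 N, if the wrist force passes 120 N, or if a joint passes its speed limit or range.

ROBOT

A 6-joint arm with a two-finger parallel gripper is mounted at the origin on the work surface. World frame = base frame: x ahead of the robot, y to its left, z up, the work surface at z = 0. Lengths are in m, angles in rad, forces in N, time in s.
With the tool pointing down it reaches from about 0.375 to 0.9 m from the base axis. Payload 3.1 kg.
Tool frame: the origin (TCP) lies on the front face of the gripper's body, between the roots of the fingers; the fingertips stand 70 mm ahead of it and the grasp point (between the pads) lies 51 mm ahead of it; z points along the fingers, y is the line along which they close (so a half turn about z gives the same grasp; the last joint's range is limited). The gripper opens to 87 mm and grips with 3 to 60 N. Pads are 19 mm wide; open, the fingers measure 117 mm over their backs; the gripper's body (75 mm by 190 mm) begins 51 mm behind the grasp point.
Start: joints at [1.054, 0.527, 1.433, -0, 1.181, -0.178], TCP at [0.207, 0.59, 0.292] pointing down, gripper open.
Joint ranges: [-3.08, 3.08], [-0.75, 2.2], [0.22, 2.44], [-1.43, 4.57], [0, 2.65], [-2.85, 2.85]. Speed limits (rad/s): [2.79, 2.79, 3.14, 3.14, 3.14, 3.14].

INTERFACE

Orientations are given as a unit quaternion [x, y, z, w].
In Python, from rig import robot, cams, ticket gives the robot as it stands. The module is installed in compiled form; this text tells all that it offers.
- The arm moves only by the shell command python3 -m crank 'ROWS' [FORCE]. ROWS is JSON, a list of rows, each a list of 7 numbers: the shift along the tool's x, y, z in cm, then the turn, a rotation vector about the tool's x, y, z in rad, then the closure, from 0 (fully open) to 1 (shut). A call has 1 to 5 rows; each row shifts and turns the commanded pose from where the row before left it, along the tool's axes as they then stand; what a row does not reach is not made up. A row lasts 1/8 s, in which the tool goes at most 62.5 mm and 10.7 degrees, less where a joint would pass 70% of its speed; a pose out of reach is approached as far as the arm can. A call is refused whole if a number of a shift passes 6.25 or a number of a turn 0.188, either way. A call with a gripper value outside its range is refused whole. The fingers move at their own pace and stop on an object; FORCE is the grip in N (left out, the last holds). Time passes only in rows, so rows that do not move let the fingers close. It gives the time, the measured TCP pose, the force, the opening and the grip force at its end, in the units of the state.
- robot.get_obs(): the state, without advancing time (a new reading comes with each control period).
- cams.camera(name): name is "scene" or "side" or "wrist"; returns the picture (384x512x3 uint8, red, green, blue); there is no depth.
- cams.camera_info(name): a dict with "intrinsics" (3x3 intrinsics, pixels), "dist" ([k1, k2, p1, p2, k3] as OpenCV has them; the pictures are not rectified), "pose" (4x4, takes a point from camera to world coordinates). Camera axes: x right, y down, z forward; pixel columns grow to the right and rows downward; lengths in m; the calibration is good to about 2 mm. A picture is of the moment at which its call begins: read the wrist's pose just before it. camera_info takes no time and is no camera call; for the wrist camera it gives the pose at the moment of the call.
- ticket.hand_in(): hands the job in; it is judged then, once.
The state is a dict: "time": time; "q": joint angles; "joint_velocities": joint speeds; "joint_torque": joint torques, N m; "position": TCP position; "tool_rot": TCP orientation; "ft_force": force on the tool from outside, world axes, zero at the start; "moment": the same for the moment, N m; "grip_width": finger opening in m; "grip_force": force on a finger pad.
Only numpy, scipy, OpenCV 4.12 (cv2) and the standard library are available. Lean on these libraries where they do the work, as an engineer would, in place of code of your own. Each camera call takes 0.05 s, during which the arm holds its last target. There are 200 camera calls.

## Working session

There is one attempt and no reset: what is moved stays moved. The work goes in short steps, Python scripts to look and compute and a shell command to move; the robot and the scene stay as the last step left them, time stands still between calls to the robot, and variables do not carry over. Pictures are saved under pics/ and viewed, at most 10 in all, crops included, and the job is handed in when it is done.

```bash
mkdir -p pics; python3 - <<'E'
from rig import robot,cams
import cv2,numpy as np
for n in ["scene","side"]:
    im=cams.camera(n); cv2.imwrite(f"pics/{n}0.png",cv2.resize(im[:,:,::-1],(800,600),interpolation=cv2.INTER_CUBIC))
    i=cams.camera_info(n); print(n,np.round(i["pose"],3).tolist(),np.round(i["intrinsics"],1).tolist(),i["dist"])
o=robot.get_obs(); print(o)
E
```

```text
scene [[-0.847, 0.322, -0.422, 0.87], [0.531, 0.492, -0.69, 0.525], [-0.015, -0.809, -0.588, 0.561], [0.0, 0.0, 0.0, 1.0]] [[356.2, 0.0, 252.6], [0.0, 356.2, 191.8], [0.0, 0.0, 1.0]] [-0.05620769  0.          0.          0.          0.        ]
side [[0.881, -0.275, 0.386, 0.185], [-0.474, -0.505, 0.721, -0.712], [-0.004, -0.818, -0.575, 0.634], [0.0, 0.0, 0.0, 1.0]] [[408.1, 0.0, 257.5], [0.0, 408.1, 190.6], [0.0, 0.0, 1.0]] [-0.07495724  0.          0.          0.          0.        ]
{'time': 0.1, 'q': array([ 1.05448723e+00,  5.28420485e-01,  1.43376499e+00, -1.96942981e-06,
        1.18139662e+00, -1.78511593e-01]), 'joint_velocities': array([-0.0002435 , -0.00159075, -0.001291  , -0.00113124, -0.00212474,
       -0.00116034]), 'joint_torque': array([-1.20271388e-04, -4.40981948e+01, -1.77150089e+01,  6.34728069e-02,
        5.33345249e-02, -5.54081555e-05]), 'position': array([0.20685004, 0.58922749, 0.29134322]), 'tool_rot': array([ 1.68096421e-01,  9.85770056e-01, -9.35603266e-04, -3.37810226e-04]), 'ft_force': array([ 0.41832021,  0.26154083, -0.04213677]), 'moment': array([0.01936977, 0.01959671, 0.0161053 ]), 'grip_force': 0.0, 'grip_width': 0.08705682245776862}
```

View pics/scene0.png

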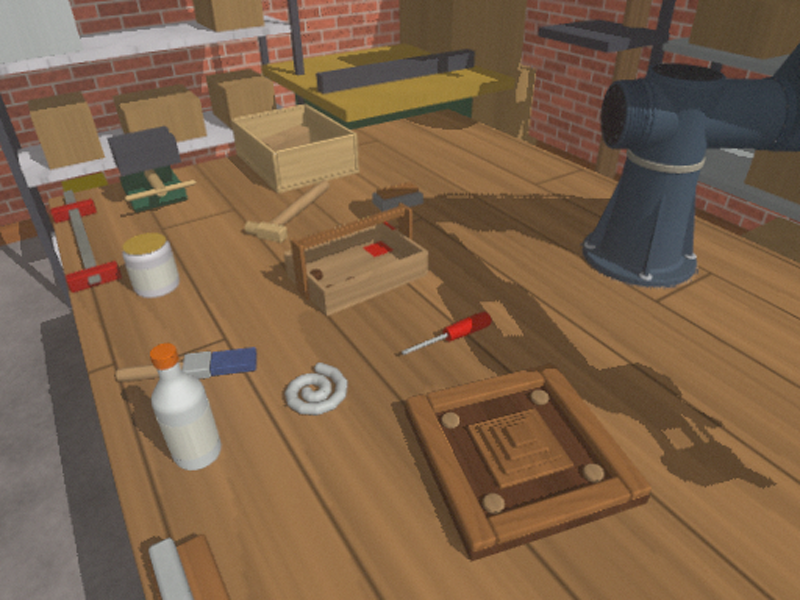

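View pics/side0.png

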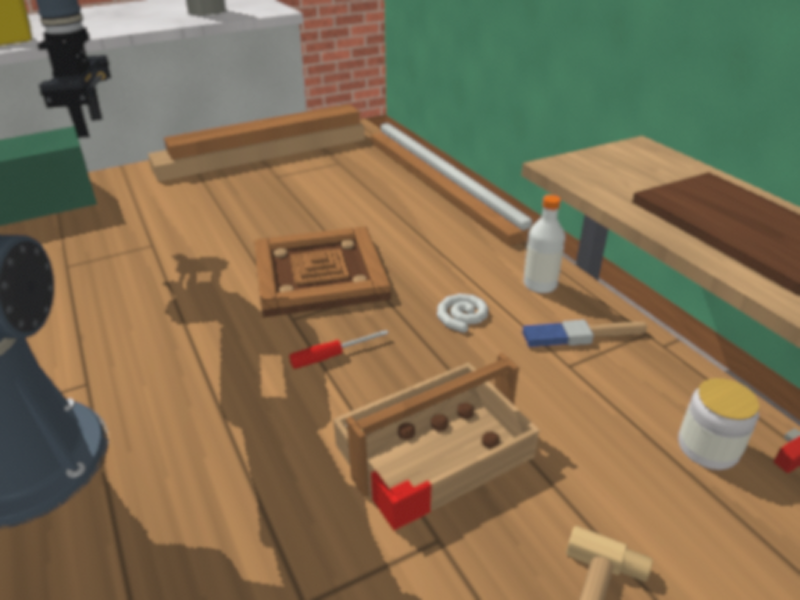

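The side view shows the tote with its red corner near (400,495), post tops at about (355,422) and (508,365), and the panel at (258–390, 230–305). The scene view has post tops at about (298,243) and (408,211), with the screwdriver between tote and panel.

```bash
cat > h.py <<'E'
from rig import robot,cams
import cv2,numpy as np
from scipy.spatial.transform import Rotation as R
def ray(info,uv,z):
    K=np.array(info["intrinsics"]);P=np.array(info["pose"])
    p=cv2.undistortPoints(np.array([[uv]],float),K,np.array(info["dist"]))[0,0]
    d=P[:3,:3]@[p[0],p[1],1]; c=P[:3,3]
    return c+d*(z-c[2])/d[2]
E
python3 - <<'E'
from h import *
np.set_printoptions(precision=3,suppress=True)
S={"side":{"post-":(355,422,.107),"post+":(508,365,.107),"redrim":(403,492,.05),"redfoot":(402,526,0),"farrimcorner":(536,436,.05),"p1":(258,237,.03),"p2":(368,230,.03),"p3":(390,295,.03),"p4":(263,305,.03),"sd_handle":(293,357,.012),"sd_tip":(386,333,.005),"scroll":(463,310,.01)},
"scene":{"post+":(298,243,.107),"post-":(408,211,.107),"p1":(648,492,.03),"p2":(473,548,.03),"p3":(407,400,.03),"p4":(555,370,.03),"sd_handle":(490,320,.012),"sd_tip":(400,354,.005),"scroll":(316,392,.01),"rim":(317,283,.05),"rim2":(427,242,.05)}}
for c,d in S.items():
    i=cams.camera_info(c)
    for k,(u,v,z) in d.items(): print(c,k,ray(i,((u+.5)/1.5625-.5,(v+.5)/1.5625-.5),z)[:2])
E
```

```text
side post- [ 0.377 -0.239]
side post+ [ 0.586 -0.242]
side redrim [ 0.399 -0.311]
side redfoot [ 0.394 -0.319]
side farrimcorner [ 0.582 -0.316]
side p1 [0.444 0.359]
side p2 [0.641 0.281]
side p3 [0.577 0.064]
side p4 [0.382 0.138]
side sd_handle [0.385 0.012]
side sd_tip [0.539 0.005]
side scroll [ 0.676 -0.007]
scene post+ [ 0.592 -0.228]
scene post- [ 0.381 -0.224]
scene p1 [0.446 0.361]
scene p2 [0.649 0.306]
scene p3 [0.593 0.098]
scene p4 [0.391 0.162]
scene sd_handle [0.377 0.009]
scene sd_tip [ 0.537 -0.007]
scene scroll [0.68  0.001]
scene rim [ 0.585 -0.185]
scene rim2 [ 0.359 -0.195]
```

```bash
python3 -m crank '[[-4,-1,0,0,0,-0.169,0],[-4,-3,0,0,0,-0.169,0],[-4,-4,0,0,0,0,0],[-4,-4,0,0,0,0,0],[-4,-4,0,0,0,0,0]]' 20; python3 -m crank '[[-2,-5,0,0,0,0,0],[-2,-5,0,0,0,0,0],[-2,-5,0,0,0,0,0],[-1,-5,0,0,0,0,0],[0,-5,0,0,0,0,0]]'; python3 -m crank '[[0,-5,0,0,0,0,0],[0,-5,0,0,0,0,0],[0,-5,0,0,0,0,0],[0,-5,0,0,0,0,0],[0,-5,0,0,0,0,0]]'
```

```text
time: 0.72
position: [0.3968, 0.4093, 0.2919]
tool_rot: [-0.0, 1.0, -0.0, -0.0]
ft_force: [1.1, 0.6, 0.7]
grip_width: 0.0871
grip_force: 0.0
time: 1.35
position: [0.4667, 0.1589, 0.292]
tool_rot: [0.0, 1.0, -0.0, 0.0]
ft_force: [0.3, 0.2, -0.4]
grip_width: 0.0868
grip_force: 0.0
time: 1.98
position: [0.4657, -0.0908, 0.2921]
tool_rot: [-0.0, 1.0, 0.0, -0.0]
ft_force: [0.9, 0.2, -0.7]
grip_width: 0.0872
grip_force: 0.0
```

```bash
python3 -m crank '[[-1,-5,0,0,0,0,0],[-0.8,-5,0,0,0,0,0],[0,-4.4,0,0,0,0,0],[0,0,0,0,0,0,0]]'; python3 - <<'E'
from h import *
i=cams.camera_info("wrist"); im=cams.camera("wrist")
cv2.imwrite("pics/w1.png",cv2.resize(im[:,:,::-1],(800,600),interpolation=cv2.INTER_CUBIC))
print(np.round(i["pose"],3))
E
```

```text
time: 2.48
position: [0.4842, -0.2365, 0.2918]
tool_rot: [0.002, 1.0, -0.0, 0.0]
ft_force: [-0.3, 0.6, 0.2]
grip_width: 0.0873
grip_force: 0.0
[[ 0.005  0.957  0.289  0.403]
 [ 1.    -0.005 -0.004 -0.235]
 [-0.002  0.289 -0.957  0.384]
 [ 0.     0.     0.     1.   ]]
```

View pics/w1.png

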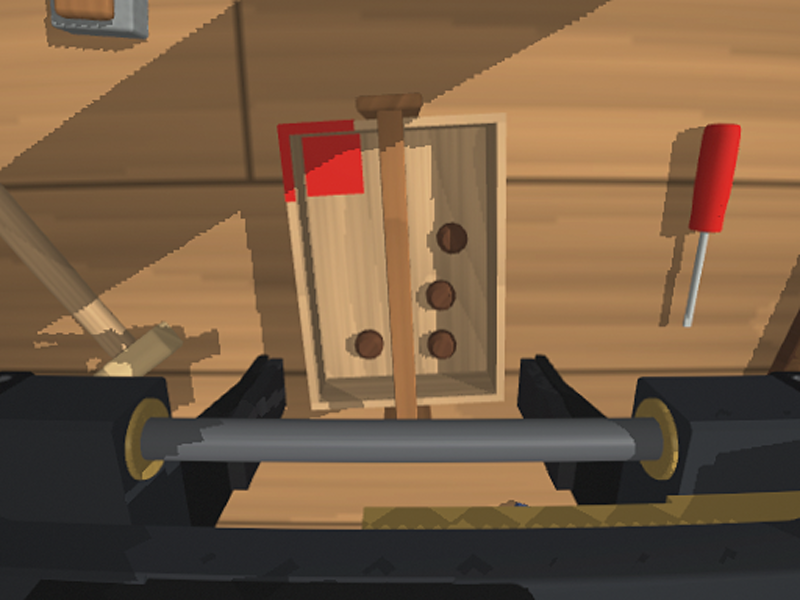

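The wrist view shows the bar running from (390,110) to (407,415), nearly centred between the fingers. The red corner is at (285,128) and all four plugs are inside the tote.

```bash
python3 - <<'E'
from h import *
i=cams.camera_info("wrist")
s=lambda u,v,z:ray(i,((u+.5)/1.5625-.5,(v+.5)/1.5625-.5),z).round(4)
a=s(390,112,.107);b=s(407,409,.107)
print(a,b,(a+b)/2,np.arctan2(*(b-a)[1::-1]))
for u,v in [(279,126),(505,115),(312,409),(501,402)]: print(s(u,v,.05))
E
```

```text
[ 0.3773 -0.2393  0.107 ] [ 0.5564 -0.2303  0.107 ] [ 0.46685 -0.2348   0.107  ] 0.05020902228311126
[ 0.3802 -0.3137  0.05  ]
[ 0.374  -0.1654  0.05  ]
[ 0.588  -0.3036  0.05  ]
[ 0.5826 -0.1567  0.05  ]
```

```bash
python3 -m crank '[[0.3,0.1,4,0,0,-0.045,0],[0,0,4,0,0,0,0],[0,0,3,0,0,0,0],[0,0,2,0,0,0,0],[0,0,1.1,0,0,0,0]]' 60;  python3 -m crank '[[0,0,0,0,0,0,0],[0,0,0,0,0,0,1],[0,0,0,0,0,0,1],[0,0,0,0,0,0,1],[0,0,0,0,0,0,1]]' 60;python3 -m crank '[[0,0,0,0,0,0,1],[0,0,0,0,0,0,1]]' 60
```

```text
time: 3.15
position: [0.4805, -0.2304, 0.1502]
tool_rot: [-0.023, 1.0, 0.001, -0.001]
ft_force: [-0.3, 1.4, 1.2]
grip_width: 0.0869
grip_force: 0.0
time: 3.78
position: [0.4811, -0.2324, 0.1516]
tool_rot: [-0.023, 1.0, -0.0, 0.0]
ft_force: [0.4, -0.3, 0.3]
grip_width: 0.0548
grip_force: 0.0
time: 4.03
position: [0.481, -0.2323, 0.1512]
tool_rot: [-0.023, 1.0, 0.0, -0.0]
ft_force: [-0.4, -0.4, 0.4]
grip_width: 0.0352
grip_force: 0.0
```

```bash
python3 -m crank '[[0,0,0,0,0,0,1],[0,0,0,0,0,0,1],[0,0,0,0,0,0,1],[0,0,0,0,0,0,1]]' 60; python3 -m crank '[[0,0,-0.5,0,0,0,1],[0,0,-1,0,0,0,1],[0,0,-1.5,0,0,0,1],[0,0,-2,0,0,0,1],[0,0,-2,0,0,0,1]]'
```

```text
time: 4.53
position: [0.4813, -0.2325, 0.1513]
tool_rot: [-0.023, 1.0, -0.0, 0.0]
ft_force: [-0.6, -0.6, -1.3]
grip_width: 0.013
grip_force: 60.0
time: 5.15
position: [0.481, -0.2321, 0.2227]
tool_rot: [-0.023, 1.0, -0.0, 0.0]
ft_force: [-0.8, -0.5, -5.2]
grip_width: 0.0132
grip_force: 60.0
```

```bash
python3 -m crank '[[0,0.5,-2,0,0,0,1],[-0.5,1,-2,0,0,0,1],[-0.5,1.5,-2,0,0,0,1],[-0.5,2,-1,0,0,0,1],[-0.5,2,-1,0,0,0,1]]'; for k in 1; do python3 -m crank '[[-0.6,2.5,-1,0,0,0,1],[-0.6,2.5,0,0,0,0,1],[-0.6,2.5,0,0,0,0,1],[-0.6,2.5,0,0,0,0,1],[-0.6,2.5,0,0,0,0,1]]'; python3 -m crank '[[-0.6,2.5,0,0,0,0,1],[-0.6,2.5,0,0,0,0,1],[-0.6,2.5,0,0,0,0,1],[-0.6,2.5,0,0,0,0,1],[-0.6,2.5,0,0,0,0,1]]';  python3 -m crank '[[-0.6,2.5,0,0,0,0,1],[-0.6,2.5,0,0,0,0,1],[-0.6,2.5,0,0,0,0,1],[-0.6,2.5,0,0,0,0,1],[-0.6,2,0,0,0,0,1]]'; done
python3 - <<'E'
from h import *
for n in ["side","scene"]:
  im=cams.camera(n); cv2.imwrite(f"pics/{n}2.png",cv2.resize(im[:,:,::-1],(800,600),interpolation=cv2.INTER_CUBIC))
E
```

```text
time: 5.78
position: [0.4974, -0.1599, 0.3019]
tool_rot: [-0.023, 1.0, 0.0, -0.0]
ft_force: [-0.1, 0.1, -4.6]
grip_width: 0.0135
grip_force: 60.0
time: 6.4
position: [0.5215, -0.0334, 0.3112]
tool_rot: [-0.023, 1.0, 0.0, -0.001]
ft_force: [0.6, -0.1, -3.8]
grip_width: 0.0134
grip_force: 60.0
time: 7.02
position: [0.5456, 0.0926, 0.3111]
tool_rot: [-0.023, 1.0, 0.0, -0.001]
ft_force: [-0.0, 0.3, -4.3]
grip_width: 0.0138
grip_force: 60.0
time: 7.65
position: [0.5701, 0.2138, 0.3109]
tool_rot: [-0.023, 1.0, -0.0, -0.001]
ft_force: [0.3, -0.6, -5.1]
grip_width: 0.0132
grip_force: 60.0
```

View pics/side2.png

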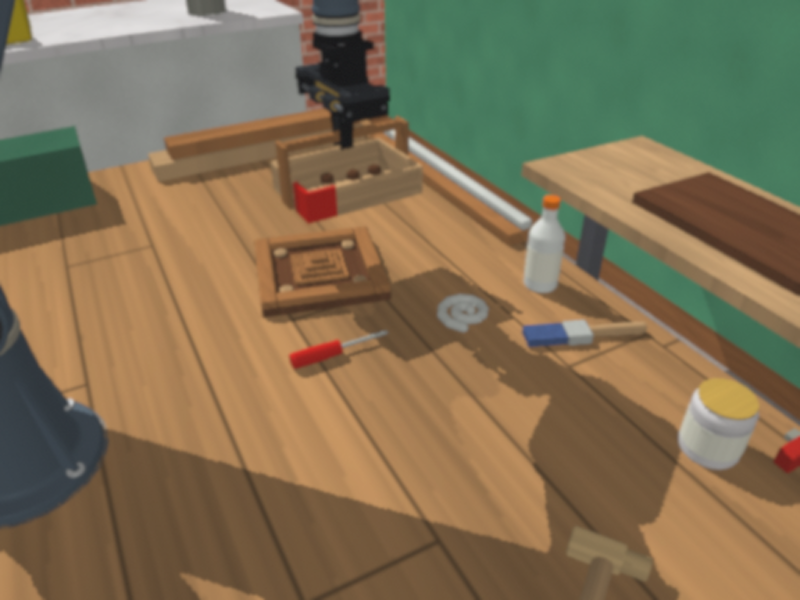

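The side view shows the tote level in the air above and beyond the panel with its plugs inside. The screwdriver (340,348) and the scroll (463,310) have not moved. Next is the tilt towards the red corner.

```bash
python3 -m crank '[[0,0,0,0,0,0,1],[0,0,0,-0.03,-0.03,0,1],[0,0,0,-0.042,-0.042,0,1],[0,0,0,-0.042,-0.042,0,1],[0,0,0,-0.042,-0.042,0,1]]'; python3 -m crank '[[0,0,0,-0.042,-0.042,0,1],[0,0,0,-0.042,-0.042,0,1],[0,0,0,-0.042,-0.042,0,1],[0,0,0,-0.042,-0.042,0,1],[0,0,0,-0.042,-0.042,0,1]]'; python3 -m crank '[[0,0,0,-0.02,-0.02,0,1],[0,0,0,0,0,0,1],[0,0,0,0,0,0,1],[0,0,0,0,0,0,1],[0,0,0,0,0,0,1]]'
python3 - <<'E'
from h import *
ims=[]
a=cams.camera("side")[40:190,120:320]; b=cams.camera("scene")[100:384,180:480]
cv2.imwrite("pics/s3.png",cv2.resize(a[:,:,::-1],(800,600),interpolation=cv2.INTER_CUBIC))
cv2.imwrite("pics/c3.png",cv2.resize(b[:,:,::-1],(600,568),interpolation=cv2.INTER_CUBIC))
w=cams.camera("wrist");cv2.imwrite("pics/w3.png",cv2.resize(w[:,:,::-1],(800,600)))
print(robot.get_obs()["position"],R.from_quat(robot.get_obs()["tool_rot"]).as_matrix().round(3))
E
```

```text
time: 8.38
position: [0.5705, 0.2108, 0.3111]
tool_rot: [-0.022, 0.994, 0.08, 0.076]
ft_force: [0.4, -0.5, -4.3]
grip_width: 0.0132
grip_force: 60.0
time: 9.0
position: [0.5702, 0.2109, 0.3109]
tool_rot: [-0.022, 0.967, 0.185, 0.177]
ft_force: [-0.4, -0.0, -5.3]
grip_width: 0.0132
grip_force: 60.0
time: 9.62
position: [0.5711, 0.2123, 0.3113]
tool_rot: [-0.022, 0.963, 0.195, 0.186]
ft_force: [-0.1, 0.0, -4.2]
grip_width: 0.0132
grip_force: 60.0
[0.57107284 0.21236511 0.3112318 ] [[-0.93  -0.115  0.35 ]
 [ 0.03   0.923  0.383]
 [-0.367  0.367 -0.855]]
```

View pics/s3.png

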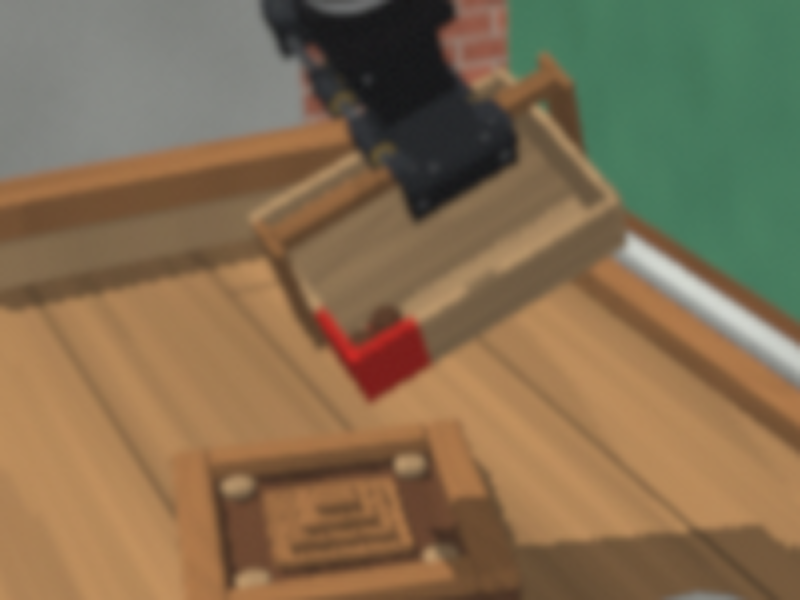

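View pics/w3.png

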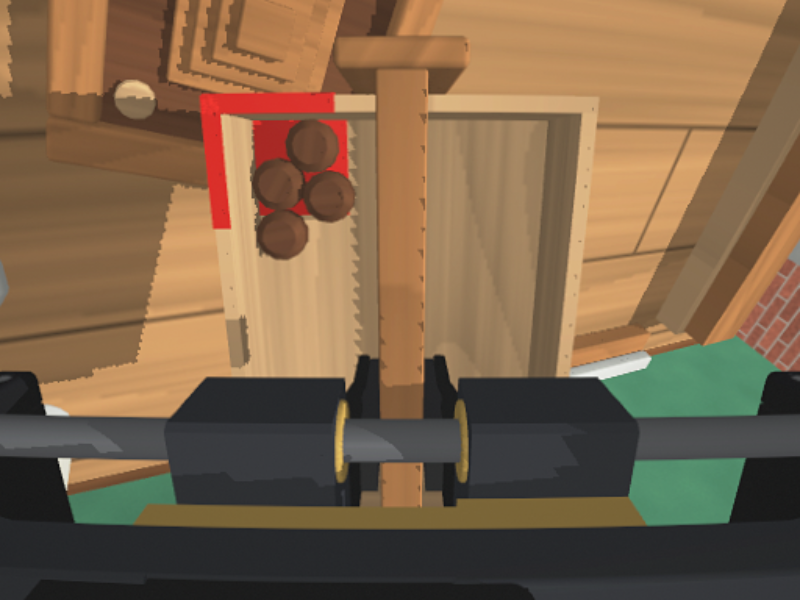

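The side crop shows the red corner's foot at (370,400), above the panel. The wrist view shows all four plugs at (280–330, 145–235), against the red corner. I'll check the corner position by projecting it into the side view, then hand in.

```bash
python3 - <<'E'
from h import *
i=cams.camera_info("side"); c=ray(i,(212.5,140),.122); print("corner foot",c)
d=c[:2]-[.515,.22]; a=-.3; print("panel frame",np.cos(a)*d[0]+np.sin(a)*d[1],-np.sin(a)*d[0]+np.cos(a)*d[1])
o=robot.get_obs(); print(o["time"],o["grip_force"],abs(o["joint_velocities"]).max())
E
```

```text
corner foot [0.53530466 0.19408106 0.122     ]
panel frame 0.02705735131571124 -0.018760872147886267
9.775 60.02987092360854 0.0017287553056112913
```

The measured corner is within about 15 mm of the expected (0.538, 0.207), well inside the panel, and the arm is still.

```bash
python3 -c "from rig import ticket; print(ticket.hand_in())"
```

```text
the job is handed in; nothing more can be done
None
```

I handed the job in with the tote held in the air at about 31° tilt, its red corner about 12 cm up over the panel, all four plugs in that corner and the arm still; no verdict came back.

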